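# Rivet down the vent cover of a microscope lamp supply

## Task

Fasten the last corner of the lamp supply's vent cover: take the plastic push rivet from its little stand and, with its center pin still up, set it fully home in the cover's empty hole so that its head lies on the cover. Then gently press the pin down flush with the head to spread the rivet, without straining the thin cover (20 N on the unit is too much), and leave the joystick console, slide box and jar where they are.

Things in the scene. Friction and masses are not known exactly. Their poses are not given: they have to be found in the camera images.
- unit: Lamp supply unit: grey open-topped housing 200 x 200 mm, 84 mm high, fixed to the bench, with a white vent cover floating in its mouth. Origin: centre of its underside; x and y along its sides, z up. More than 20 N put on the unit or its cover by anything cracks the cover.
- cover_level (a point): Centre of the unit at the level of the cover's top, 90 mm above the bench. The white cover, 174 x 174 x 4 mm, floats on a soft foam seal: pressed, it sinks some millimetres (9 mm at most) under the load and springs back, so it sinks under the pin's drag before the pin moves. Three corners hold flush black rivets (heads 26 mm wide, 5 mm high); the fourth, on the unit's -x -y side, has the empty hole.
- hole_nominal (a point): Drawn centre of the empty rivet hole, at the cover's top, in the unit's axes. The true hole, 14 mm wide, through the 4 mm plate with free space below, lies up to 4 mm off this point along each of the unit's x and y (cover dropped in by hand). It does not slide sideways under moderate force; a blunt nose landing beside the hole just stops 16 mm high.
- rivet_flange (a point): Loose black plastic push rivet, 30 g: point on its axis at the underside of its round head, z along the axis to the pin. Head 26 mm wide, 5 mm thick; below it a 12 mm round shank for 12.5 mm, then a taper to a flat nose, 8 mm wide, 16.5 mm under the head. Above the head stands the center pin. Starts upright in the stand's collar, the head's underside on it, 34 mm above the bench.
- pin_top (a point): Centre of the top face of the rivet's center pin, 10 mm wide. The top stands 9 mm above the head's upper face when fully up (8 to 9 mm at the start) and is level with it when pressed home. The pin (with the head below free) can be pinched from the sides to carry the rivet.
- pin (a joint): How far the pin is pressed into the rivet, m: 0 fully up (9 mm proud), 0.009 flush, at its stop. It moves with a steady drag of about 9 N and stays where it is left; a smaller push along the rivet does not shift it.
- stand: Fixed aluminium stand: base 70 x 70 x 8 mm with an upright collar in its middle, 19 mm wide outside, 14 mm inside, its top 34 mm above the bench. Origin: centre of the underside.
- joystick: Bystander: white joystick console 130 x 150 x 40 mm with a black stick to 100 mm high. Origin: centre of the underside.
- slidebox: Bystander: blue slide box 90 x 170 x 35 mm. Origin: centre of the underside.
- jar: Bystander: amber jar 56 mm wide, 100 mm high. Origin: centre of the underside.

How it is judged:
On the way:
1. the rivet sits fully home in the cover's empty hole, upright, its pin still up (pressed less than 3 mm) (horizontal distance between rivet_flange and hole_nominal below 0.008 m and z of rivet_flange in the frame of hole_nominal below 0.002 m and angle between rivet_flange's own z axis and vertical below 0.12 rad and value of joint pin below 0.003 m), for 0.2 s.
At the end, for the whole second after the job is handed in: The rivet is upright in the hole of the cover, its head within 2 mm of lying on it, the pin flush with the head to within 1.5 mm, the cover sprung back to its level within 3 mm (horizontal distance between rivet_flange and hole_nominal below 0.008 m and z of rivet_flange in the frame of hole_nominal between -0.003 and 0.002 m and angle between rivet_flange's own z axis and vertical below 0.12 rad and value of joint pin above 0.0075 m); the robot touches nothing.
It fails at once if more than 20 N on the unit or its cover (contact force between unit and anything else above 20 N).
It fails at once if the joystick moved more than 20 mm (distance of joystick from where it was at the start of the episode above 0.02 m).
It fails at once if the slidebox moved more than 20 mm (distance of slidebox from where it was at the start of the episode above 0.02 m).
It fails at once if the jar moved more than 20 mm (distance of jar from where it was at the start of the episode above 0.02 m).
It also fails if it takes over 61 s, if anything falls off the work surface, if the arm or the gripper's body presses on something with over 40 N, if the wrist force passes 120 N, or if a joint passes its speed limit or range.

## Robot

A 7-joint arm with a two-finger parallel gripper is mounted at the origin on the work surface. World frame = base frame: x ahead of the robot, y to its left, z up, the work surface at z = 0. Lengths are in m, angles in rad, forces in N, time in s.
With the tool pointing down it reaches from about 0.425 to 0.825 m from the base axis. Payload 3.6 kg.
Tool frame: the origin (TCP) lies midway between the tips of the shut fingers; the grasp point (between the pads) lies 19 mm behind it; z points along the fingers, y is the direction in which the jaws open and shut (so a half turn about z gives the same grasp; the last joint's range is limited). The gripper opens to 85 mm and grips with 20 to 120 N. Pads are 22 mm wide; open, the fingers measure 114 mm over their backs; the gripper's body (76 mm by 85 mm) begins 54 mm behind the grasp point. The pads swing forward as they close: fully open they stand 13 mm farther back than shut.
Start: joints at [-1.317, 0.615, -0.013, 1.423, 0.008, 1.103, -0.04], TCP at [0.18, 0.625, 0.231] pointing down, gripper open.
Joint ranges: [-3.12, 3.12], [-0.3, 2.06], [-1.34, 1.32], [0.26, 2.42], [-1.36, 4.5], [0.01, 1.98], [-2.84, 2.84]. Speed limits (rad/s): [2.79, 2.79, 3.14, 3.14, 3.14, 3.14, 3.14].

## Interface

Orientations are given as a unit quaternion [w, x, y, z].
In Python, from plant import env, get_image, outline_of, landmark_of gives the robot as it stands.
- The arm moves only by the shell command python3 -m jog 'ROWS'. ROWS is JSON, a list of rows, each a list of 3 entries, a list of its own where there are three numbers: the turn, a rotation vector about the tool's x, y, z in rad, then the shift along the tool's x, y, z in m, then the opening, from 0 (shut) to 1 (fully open). In form: [[[rx, ry, rz], [tx, ty, tz], jaw], ...]. A call has 1 to 20 rows; each row shifts and turns the commanded pose from where the row before left it, along the tool's axes as they then stand; what a row does not reach is not made up. A row lasts 1/12 s, in which the tool goes at most 41.7 mm and 7.16 degrees, less where a joint would pass 70% of its speed; a pose out of reach is approached as far as the arm can. A call is refused whole if a number of a shift passes 0.0417 or a number of a turn 0.125, either way. A call with a gripper value outside its range is refused whole. The fingers move at their own pace and stop on an object; the grip force is fixed at half the most. Time passes only in rows, so rows that do not move let the fingers close. It gives the time, the measured TCP pose, the force and the opening at its end, in the units of the state.
- env.sense(): the state, without advancing time (a new reading comes with each control period).
- get_image(name): name is "scene" or "top" or "wrist"; returns a dict with "img" (400x640x3 uint8, blue, green, red), "camera_matrix" (3x3 intrinsics, pixels), "extrinsics" (4x4, takes a point from camera to world coordinates). Camera axes: x right, y up, looking along -z (the intrinsics and any distortion apply to the point x, -y, -z); pixel columns grow to the right and rows downward; lengths in m; the calibration is good to about 2 mm. A picture is of the moment at which its call begins. There is no depth.
- env.finish_job(): hands the job in, once; it reports no verdict.
Trained networks look in the newest picture that a camera, given by its name, has taken for a name from the list of things; names that differ only in an ending like _2 or _b are one class to them, and where a whole thing is asked for, a point or a joint stands for the part that bears it (a point fixed in the world has none). Each returns a list of dicts, best first, with "p" (0 to 1); they miss things now and then, are a little off and sometimes report something else, mostly with a low value. They report only what shows in the picture. A call takes as long as a camera call.
- outline_of(thing, camera): "region" (400x640 bool, what is visible of it) and "bbox" ([left, top, width, height] as shares, 0 to 1, of the picture: columns of its width, rows of its height, round what is visible of it).
- landmark_of(thing, camera): "position" ([column, row] as shares, 0 to 1, of the picture: columns of its width, rows of its height: a listed point, or the origin of a listed thing).
The state is a dict: "time_s": time; "joint_positions": joint angles; "qd": joint speeds; "joint_efforts": joint torques, N m; "eef_pos": TCP position; "eef_rot": TCP orientation; "contact_force": force on the tool from outside, world axes, zero at the start; "ft_torque": the same for the moment, N m; "finger_gap": opening from 0.0 (shut) to 1.0 (fully open).
Only numpy, scipy, OpenCV 4.12 (cv2) and the standard library are available. Lean on these libraries where they do the work, as an engineer would, in place of code of your own. Each camera call takes 0.05 s, during which the arm holds its last target. There are 200 camera calls.

## Working session

There is one attempt and no reset: what is moved stays moved. The work goes in short steps, Python scripts to look and compute and a shell command to move; the robot and the scene stay as the last step left them, time stands still between calls to the robot, and variables do not carry over. Pictures are saved under pics/ and viewed, about 8 in all and at most 12, crops included, and the job is handed in when it is done.

```bash
ls; mkdir -p pics
cat > h.py <<'E'
import numpy as np, cv2
from plant import env, get_image, outline_of, landmark_of
def ray(c, px):
    K=np.array(c["camera_matrix"]);T=np.array(c["extrinsics"])
    d=np.array([(px[0]-K[0,2])/K[0,0],-(px[1]-K[1,2])/K[1,1],-1.])
    return T[:3,3],T[:3,:3]@d
def onz(c,px,z):
    o,d=ray(c,px);return o+d*(z-o[2])/d[2]
def proj(c,P):
    K=np.array(c["camera_matrix"]);T=np.array(c["extrinsics"])
    p=T[:3,:3].T@(np.array(P)-T[:3,3]);return np.array([K[0,0]*p[0]/-p[2]+K[0,2],K[1,1]*p[1]/p[2]*-1*-1*1.0*-1*-1+K[1,2]]) if False else np.array([K[0,0]*p[0]/-p[2]+K[0,2],K[1,1]*(-p[1])/-p[2]+K[1,2]])
def tri(rs):
    A=np.zeros((3,3));b=np.zeros(3)
    for o,d in rs:
        d=d/np.linalg.norm(d);M=np.eye(3)-np.outer(d,d);A+=M;b+=M@o
    return np.linalg.solve(A,b)
Z={"cover_level":.09,"hole_nominal":.09,"rivet_flange":.034,"pin_top":.0475,"stand":0,"unit":0,"joystick":0,"slidebox":0,"jar":0}
E
python3 - <<'E'
from h import *
np.set_printoptions(precision=4,suppress=True)
s=env.sense();print(s["time_s"],s["eef_pos"],s["eef_rot"],s["contact_force"])
for cam in["scene","top","wrist"]:
    c=get_image(cam);cv2.imwrite(f"pics/{cam}0.png",c["img"]);print(cam,np.array(c["extrinsics"])[:3,3],c["camera_matrix"][0][0], [k for k in c])
    for t,z in Z.items():
        for l in landmark_of(t,cam)[:2]:
            px=np.array(l["position"])*[640,400];print(" ",t,round(l["p"],2),px.round(1),onz(c,px,z))
E
```

```text
pics
0.0 [0.1799 0.6238 0.2301] [-0.0002  0.1399  0.9902 -0.0013] [ 0.1546 -0.4406  0.3504]
scene [1.2986 0.1816 0.8944] 443.4362612486275 ['img', 'camera_matrix', 'extrinsics']
  cover_level 0.77 [392.  201.6] [0.5568 0.1567 0.09  ]
  hole_nominal 0.56 [372.  180.1] [0.4974 0.0957 0.09  ]
  rivet_flange 0.4 [277.8 166.8] [ 0.4613 -0.175   0.034 ]
  stand 0.92 [272.8 179.6] [ 0.4817 -0.1853  0.    ]
  unit 0.77 [385.1 220. ] [0.5427 0.1471 0.    ]
  unit 0.26 [187.9 174.8] [ 0.529  -0.4262  0.    ]
  joystick 0.9 [275.2 255.2] [ 0.7249 -0.0919 -0.    ]
  jar 0.87 [486.  207.8] [0.4282 0.3997 0.    ]
top [ 0.3635 -0.0019  0.998 ] 379.6434561615916 ['img', 'camera_matrix', 'extrinsics']
  cover_level 0.61 [256.1 217.2] [0.5445 0.1416 0.09  ]
  cover_level 0.25 [158.5 274.5] [0.4211 0.3729 0.09  ]
  hole_nominal 0.59 [279.5 233.5] [0.5013 0.0863 0.09  ]
  rivet_flange 0.65 [389.2 243.1] [ 0.4686 -0.1859  0.034 ]
  pin_top 0.23 [390.5 243.8] [ 0.4652 -0.1865  0.0475]
  stand 0.78 [385.3 241.9] [ 0.4761 -0.1824  0.    ]
  unit 0.73 [258.5 222.8] [0.5469 0.1498 0.    ]
  joystick 0.68 [342.6 155. ] [ 0.7241 -0.0876  0.    ]
  slidebox 0.65 [475.7 219.8] [ 0.5208 -0.4297  0.    ]
  jar 0.88 [158.5 272.3] [ 0.4324  0.4103 -0.    ]
  jar 0.73 [256.1 216.7] [0.5638 0.1558 0.    ]
wrist [0.113  0.643  0.3731] 302.8862929863962 ['img', 'camera_matrix', 'extrinsics']
```

Run:
```python
import cv2,numpy as np
a=cv2.imread("pics/top0.png")[130:310,120:520];b=cv2.imread("pics/scene0.png")[110:280,150:550]
cv2.imwrite("pics/v1.png",cv2.resize(np.vstack([a[:150+30],b[:120]]),None,fx=2,fy=2,interpolation=cv2.INTER_CUBIC))
```

```text
(no output)
```

View pics/v1.png

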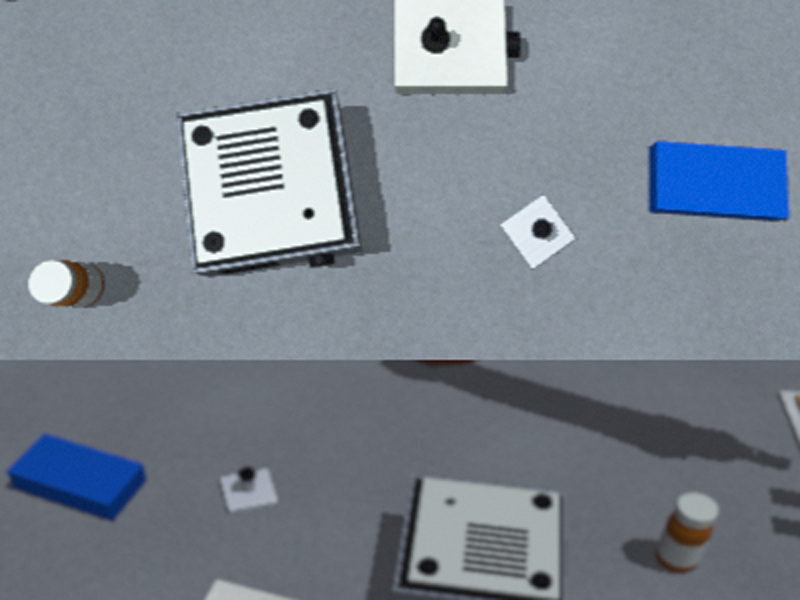

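```bash
R='[[0,0,0],[-0.028,-0.0157,0],0.4]'; true; python3 -m jog '[[[0,0,0],[-0.028,-0.0157,0],0.4],[[0,0,0],[-0.028,-0.0157,0],0.4],[[0,0,0],[-0.028,-0.0157,0],0.4],[[0,0,0],[-0.028,-0.0157,0],0.4],[[0,0,0],[-0.028,-0.0157,0],0.4],[[0,0,0],[-0.028,-0.0157,0],0.4],[[0,0,0],[-0.028,-0.0157,0],0.4],[[0,0,0],[-0.028,-0.0157,0],0.4],[[0,0,0],[-0.028,-0.0157,0],0.4],[[0,0,0],[-0.028,-0.0157,0],0.4],[[0,0,0],[-0.028,-0.0157,0],0.4],[[0,0,0],[-0.028,-0.0157,0],0.4]]'
```

```text
time_s: 2.5
eef_pos: [0.4518, 0.3492, 0.2315]
eef_rot: [0.0, 0.14, 0.99, 0.0]
contact_force: [0.5, 1.0, 0.7]
finger_gap: 0.397
```

```bash
python3 -m jog '[[[0,0,0],[-0.0104,-0.0315,0],0.4],[[0,0,0],[-0.0104,-0.0315,0],0.4],[[0,0,0],[-0.0104,-0.0315,0],0.4],[[0,0,0],[-0.0104,-0.0315,0],0.4],[[0,0,0],[-0.0104,-0.0315,0],0.4],[[0,0,0],[-0.0104,-0.0315,0],0.4],[[0,0,0],[-0.0104,-0.0315,0],0.4],[[0,0,0],[-0.0104,-0.0315,0],0.4]]'
```

```text
time_s: 3.17
eef_pos: [0.4609, 0.0837, 0.2317]
eef_rot: [0.0, 0.14, 0.99, 0.0]
contact_force: [0.0, -0.3, 0.2]
finger_gap: 0.4
```

Run:
```python
from h import *
np.set_printoptions(precision=4,suppress=True)
c=get_image("wrist");cv2.imwrite("pics/w1.png",c["img"])
for t in["hole_nominal","cover_level","unit"]:
    for l in landmark_of(t,"wrist")[:2]:
        px=np.array(l["position"])*[640,400];print(" ",t,round(l["p"],2),px.round(1),onz(c,px,Z[t]))
print(c["extrinsics"],c["camera_matrix"])
import pickle;pickle.dump(c,open("w1.pkl","wb"))
```

```text
hole_nominal 0.83 [345.6 216.1] [0.4961 0.0997 0.09  ]
  cover_level 0.59 [404.1 244.1] [0.5416 0.1492 0.09  ]
  unit 0.75 [389.8 212.8] [0.5402 0.1553 0.    ]
[[ 0.277  -0.9249 -0.2605  0.3936]
 [ 0.9609  0.2665  0.0756  0.1021]
 [-0.0005 -0.2712  0.9625  0.3733]
 [ 0.      0.      0.      1.    ]] [[302.8863   0.     319.0624]
 [  0.     302.8863 197.3316]
 [  0.       0.       1.    ]]
```

View pics/w1.png

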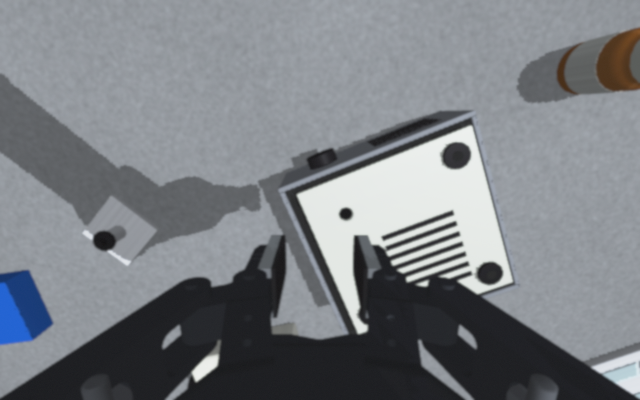

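```bash
python3 -m jog '[[[0,0,0],[-0.0104,-0.0315,0],0.4],[[0,0,0],[-0.0104,-0.0315,0],0.4],[[0,0,0],[-0.0104,-0.0315,0],0.4],[[0,0,0],[-0.0104,-0.0315,0],0.4],[[0,0,0],[-0.0104,-0.0315,0],0.4],[[0,0,0],[-0.0104,-0.0315,0],0.4],[[0,0,0],[-0.0104,-0.0315,0],0.4],[[0,0,0],[-0.0104,-0.0315,0],0.4]]'
python3 - <<'E'
from h import *
np.set_printoptions(precision=4,suppress=True)
c=get_image("wrist");cv2.imwrite("pics/w2.png",c["img"])
for t in["pin_top","rivet_flange","stand"]:
    for l in landmark_of(t,"wrist")[:2]:
        px=np.array(l["position"])*[640,400];print(" ",t,round(l["p"],2),px.round(1),onz(c,px,Z[t]))
import pickle;pickle.dump(c,open("w2.pkl","wb"))
E
```

```text
time_s: 4.03
eef_pos: [0.472, -0.1795, 0.2314]
eef_rot: [0.0, 0.138, 0.99, 0.001]
contact_force: [1.1, 0.2, 0.0]
finger_gap: 0.404
  pin_top 0.44 [311.6 171.6] [ 0.4627 -0.1862  0.0475]
  stand 0.8 [314.7 165.8] [ 0.4652 -0.1841  0.    ]
```

View pics/w2.png

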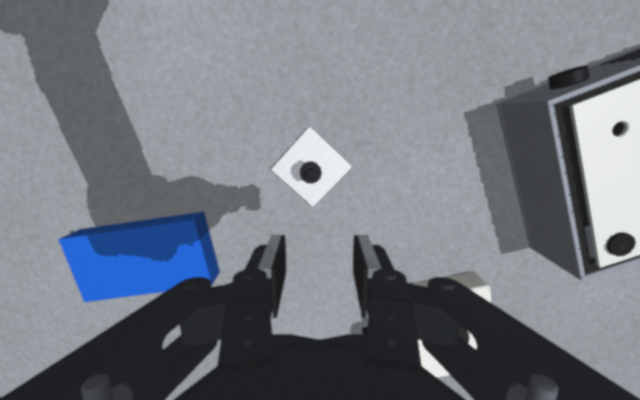

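```bash
cat > seg.py <<'E'
from h import *
import pickle
np.set_printoptions(precision=4,suppress=True)
def blob(c,win,lo,hi):
    x0,y0,x1,y1=win
    g=cv2.cvtColor(c["img"],cv2.COLOR_BGR2GRAY)[y0:y1,x0:x1]
    g=cv2.resize(g,None,fx=4,fy=4,interpolation=cv2.INTER_CUBIC)
    m=((g>=lo)&(g<=hi)).astype(np.uint8)
    n,l,s,ce=cv2.connectedComponentsWithStats(m)
    out=[(s[i][4]/16,((ce[i]+.5)/4-.5+[x0,y0]),(s[i][2:4]/4)) for i in range(1,n) if s[i][4]>150 and s[i][0]>0 and s[i][1]>0 and s[i][0]+s[i][2]<g.shape[1] and s[i][1]+s[i][3]<g.shape[0]]
    return out
E
python3 - <<'E'
from seg import *
w1=pickle.load(open("w1.pkl","rb"));w2=pickle.load(open("w2.pkl","rb"))
t=get_image("top")
for nm,c,win,z in[("hole w1",w1,(330,200,362,228),.089),("hole w2",w2,(605,115,635,142),.089),("hole top",t,(264,226,284,246),.089)]:
    for b in blob(c,win,0,110):print(nm,b,onz(c,b[1],z))
for nm,c,win in[("head w2",w2,(280,150,345,195)),("head w1",w1,(85,220,125,260)),("head top",t,(375,225,410,262))]:
    for b in blob(c,win,0,65):print(nm,b,onz(c,b[1],.041))
for b in blob(w2,(262,120,360,215),185,255):print("base w2",b,onz(w2,b[1],.008))
E
```

```text
hole w1 (np.float64(110.125), array([345.4824, 213.4308]), array([12.5, 11.5])) [0.4937 0.1003 0.089 ]
hole w2 (np.float64(136.5625), array([619.0858, 128.3957]), array([13.75, 13.75])) [0.4938 0.0991 0.089 ]
hole top (np.float64(18.0625), array([273.8395, 236.2478]), array([4.75, 5.  ])) [0.4955 0.1002 0.089 ]
head w2 (np.float64(293.8125), array([309.9257, 172.0116]), array([19.5, 19.5])) [ 0.4638 -0.1887  0.041 ]
head w1 (np.float64(316.125), array([104.1577, 240.2109]), array([22.  , 18.75])) [ 0.4637 -0.184   0.041 ]
head top (np.float64(58.3125), array([390.6612, 244.0082]), array([8.75, 8.5 ])) [ 0.4654 -0.188   0.041 ]
base w2 (np.float64(2729.375), array([312.2552, 165.7538]), array([79.5 , 79.25])) [ 0.463  -0.1865  0.008 ]
```

```bash
python3 -m jog '[[[0,0,0],[0.0055,-0.0099,0.02],0.4],[[0,0,0],[0,0,0.03],0.4],[[0,0,0],[0,0,0.03],0.4],[[0,0,0],[0,0,0.03],0.4],[[0,0,0],[0,0,0.025],0.4],[[0,0,0],[0,0,0],0.4],[[0,0,0],[0,0,0],0.4]]'
python3 - <<'E'
from seg import *
print(env.sense()["eef_pos"])
c=get_image("wrist")
cv2.imwrite("pics/w3.png",cv2.resize(c["img"][100:350,200:450],None,fx=2.4,fy=2.4,interpolation=cv2.INTER_CUBIC))
pickle.dump(c,open("w3.pkl","wb"))
for P in[(.464,-.187,.0475),(.464,-.187,.039),tuple(env.sense()["eef_pos"])]:print(proj(c,P))
E
```

```text
time_s: 4.87
eef_pos: [0.463, -0.1855, 0.0958]
eef_rot: [-0.001, 0.138, 0.99, 0.001]
contact_force: [1.3, -0.1, 0.5]
finger_gap: 0.397
[ 0.463  -0.1855  0.0958]
[318.8029 222.8783]
[318.8074 218.6057]
[319.7938 256.513 ]
```

View pics/w3.png

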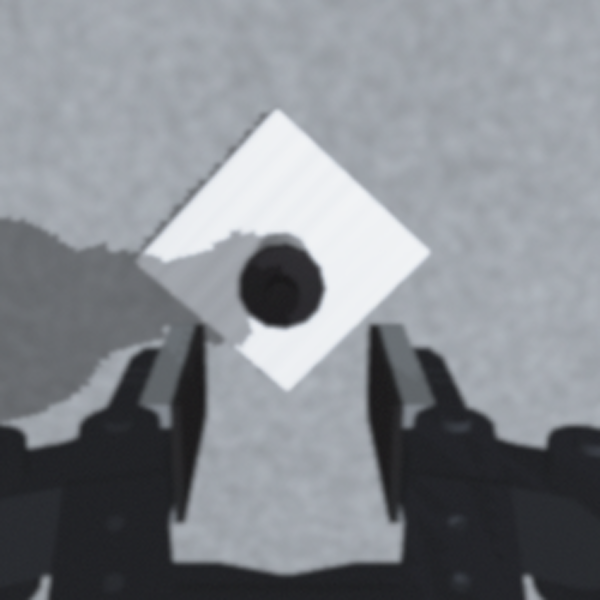

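Run:
```python
from seg import *
c=pickle.load(open("w3.pkl","rb"))
for px,z in[((317.1,220.8),.0475),((317.5,218.7),.039),((317.9,205.2),.008)]:print(onz(c,px,z))
s=env.sense();print(s["eef_pos"],s["eef_rot"])
from scipy.spatial.transform import Rotation as R
q=s["eef_rot"];M=R.from_quat([q[1],q[2],q[3],q[0]]).as_matrix();print(M)
print(M.T@(onz(c,(317.1,220.8),.0475)-s["eef_pos"]))
```

```text
[ 0.4623 -0.1877  0.0475]
[ 0.4638 -0.1879  0.039 ]
[ 0.4636 -0.1876  0.008 ]
[ 0.464  -0.1865  0.097 ] [0.0004 0.1385 0.9904 0.0003]
[[-0.9617  0.2743  0.0008]
 [ 0.2743  0.9617  0.0006]
 [-0.0007  0.0008 -1.    ]]
[ 0.0014 -0.0017  0.0495]
```

```bash
python3 -m jog '[[[0,0,0],[0,-0.0015,0.02],0.4],[[0,0,0],[0,0,0.018],0.4],[[0,0,0],[0,0,0.01],0.4],[[0,0,0],[0,0,0.004],0.4],[[0,0,0],[0,0,0.002],0.4],[[0,0,0],[0,0,0],0.4],[[0,0,0],[0,0,0],0.2],[[0,0,0],[0,0,0],0.2],[[0,0,0],[0,0,0],0.2]]'
python3 - <<'E'
from seg import *
c=get_image("wrist")
cv2.imwrite("pics/w4.png",cv2.resize(c["img"][150:330,220:420],None,fx=3,fy=3,interpolation=cv2.INTER_CUBIC))
E
```

```text
time_s: 5.67
eef_pos: [0.463, -0.1896, 0.043]
eef_rot: [0.001, 0.14, 0.99, -0.0]
contact_force: [-0.8, -0.2, 0.9]
finger_gap: 0.201
```

View pics/w4.png

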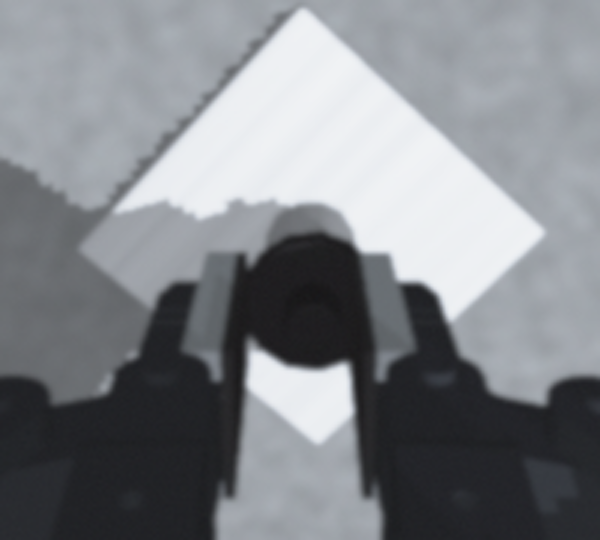

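```bash
python3 -m jog '[[[0,0,0],[0,0.0025,0],0.2],[[0,0,0],[0,0,0],0.2],[[0,0,0],[0,0,0],0.2]]'
python3 - <<'E'
from seg import *
c=get_image("wrist")
cv2.imwrite("pics/w5.png",cv2.resize(c["img"][190:300,260:380],None,fx=5,fy=5,interpolation=cv2.INTER_CUBIC))
E
```

```text
time_s: 5.97
eef_pos: [0.4633, -0.1867, 0.0424]
eef_rot: [0.0, 0.14, 0.99, 0.0]
contact_force: [1.5, 0.2, -0.3]
finger_gap: 0.201
```

View pics/w5.png

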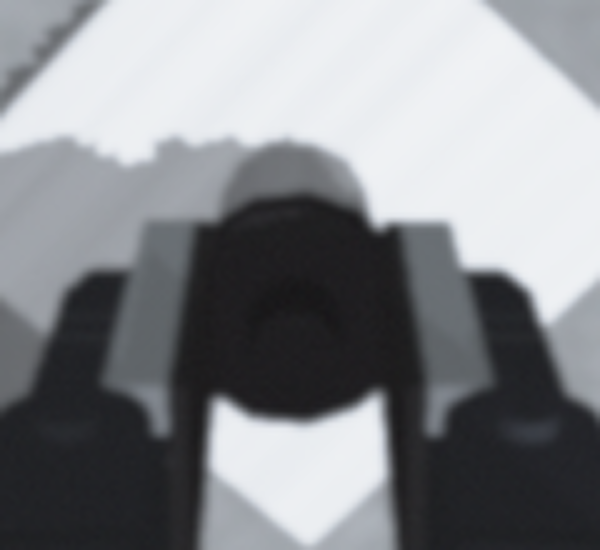

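```bash
python3 -m jog '[[[0,0,0],[0,0,0.0005],0],[[0,0,0],[0,0,0],0],[[0,0,0],[0,0,0],0],[[0,0,0],[0,0,0],0],[[0,0,0],[0,0,0],0]]'
```

```text
time_s: 6.43
eef_pos: [0.4633, -0.187, 0.0421]
eef_rot: [0.0, 0.14, 0.99, -0.0]
contact_force: [-0.7, 0.9, 4.6]
finger_gap: 0.062
```

```bash
python3 -m jog '[[[0,0,0],[0,0,0],0],[[0,0,0],[0,0,0],0],[[0,0,0],[0,0,-0.005],0],[[0,0,0],[0,0,-0.01],0],[[0,0,0],[0,0,-0.015],0],[[0,0,0],[0,0,-0.02],0],[[0,0,0],[0,0,-0.02],0],[[0,0,0],[0,0,-0.02],0],[[0,0,0],[0,0,0],0]]'
python3 - <<'E'
from seg import *
c=get_image("wrist");d=get_image("scene")
pickle.dump((c,d),open("w6.pkl","wb"))
u=d["img"][130:190,240:310]
a=cv2.resize(c["img"][170:320,240:400],None,fx=3.6,fy=3.6,interpolation=cv2.INTER_CUBIC)
b=cv2.resize(u,(230,197));o=np.zeros((a.shape[0],230,3),np.uint8);o[:197]=b
cv2.imwrite("pics/w6.png",np.hstack([a,o]))
E
```

```text
time_s: 7.18
eef_pos: [0.4655, -0.1881, 0.1357]
eef_rot: [0.004, 0.14, 0.99, -0.001]
contact_force: [0.2, -0.7, -0.6]
finger_gap: 0.062
```

View pics/w6.png

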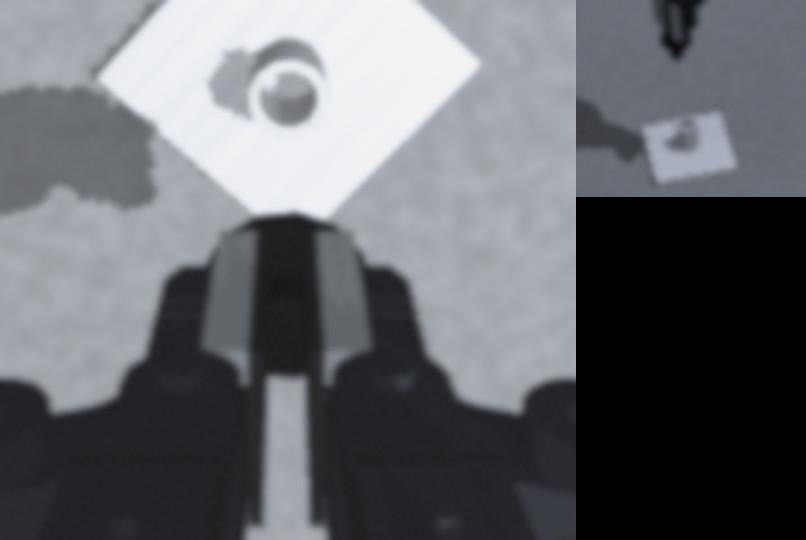

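```bash
python3 -m jog '[[[0,0,0],[0,0,-0.01],0],[[0,0,0],[0,0,-0.01],0],[[0,0,0],[0.0022,0.0138,0],0],[[0,0,0],[0.0042,0.0236,0],0],[[0,0,0],[0.0042,0.0236,0],0],[[0,0,0],[0.0042,0.0236,0],0],[[0,0,0],[0.0042,0.0236,0],0],[[0,0,0],[0.0042,0.0236,0],0],[[0,0,0],[0.0042,0.0236,0],0],[[0,0,0],[0.0042,0.0236,0],0],[[0,0,0],[0.0042,0.0236,0],0],[[0,0,0],[0.0042,0.0236,0],0],[[0,0,0],[0.0042,0.0236,0],0],[[0,0,0],[0.0042,0.0236,0],0],[[0,0,0],[0.0022,0.012,0],0],[[0,0,0],[0,0,0],0],[[0,0,0],[0,0,0],0],[[0,0,0],[0,0,0],0]]'
python3 - <<'E'
from seg import *
print(env.sense()["eef_pos"],env.sense()["eef_rot"])
c=get_image("wrist")
pickle.dump(c,open("w7.pkl","wb"))
for b in blob(c,(240,120,400,215),0,110):print(b,onz(c,b[1],.089))
a=cv2.resize(c["img"][170:320,240:400],None,fx=3.6,fy=3.6,interpolation=cv2.INTER_CUBIC)
cv2.imwrite("pics/w7.png",a)
from scipy.spatial.transform import Rotation as R
for n in ("w6","w7"):
    k=pickle.load(open(n+".pkl","rb"));k=k[0] if isinstance(k,tuple) else k
    g=cv2.cvtColor(k["img"],cv2.COLOR_BGR2GRAY)
    print(n,g[255:285,320].tolist())
# camera in tool frame from w1 with nominal rot
T=np.array(pickle.load(open("w1.pkl","rb"))["extrinsics"])
M=R.from_quat([.14,.9902,0,0]).as_matrix();t=np.array([.4605,.0835,.2312])
C=np.eye(4);C[:3,:3]=M.T@T[:3,:3];C[:3,3]=M.T@(T[:3,3]-t);print(C)
c2=dict(c);c2["extrinsics"]=C
for x in(-.013,0,.013):print(x,proj(c2,(x,0,.0025)),proj(c2,(x,0,.0075)))
E
```

```text
time_s: 8.78
eef_pos: [0.4933, 0.099, 0.1514]
eef_rot: [-0.001, 0.141, 0.99, -0.001]
contact_force: [0.3, -0.6, 0.7]
finger_gap: 0.061
[0.4933 0.099  0.1514] [-0.0005  0.1412  0.99   -0.001 ]
w6 [31, 32, 32, 32, 30, 30, 31, 31, 32, 30, 30, 30, 29, 31, 32, 31, 32, 34, 48, 86, 127, 153, 161, 163, 165, 165, 165, 166, 167, 169]
w7 [29, 27, 29, 27, 26, 28, 28, 28, 28, 27, 28, 27, 27, 29, 29, 27, 26, 32, 57, 111, 174, 216, 226, 227, 227, 227, 227, 227, 227, 227]
[[ 0.0002  0.9625  0.2712  0.0694]
 [ 1.     -0.0003  0.0004 -0.0007]
 [ 0.0005  0.2712 -0.9625 -0.1421]
 [ 0.      0.      0.      1.    ]]
-0.013 [320.4414 272.4834] [320.4061 267.8413]
0 [320.477  250.1803] [320.44   246.0968]
0.013 [320.5143 226.8596] [320.4753 223.39  ]
```

View pics/w7.png

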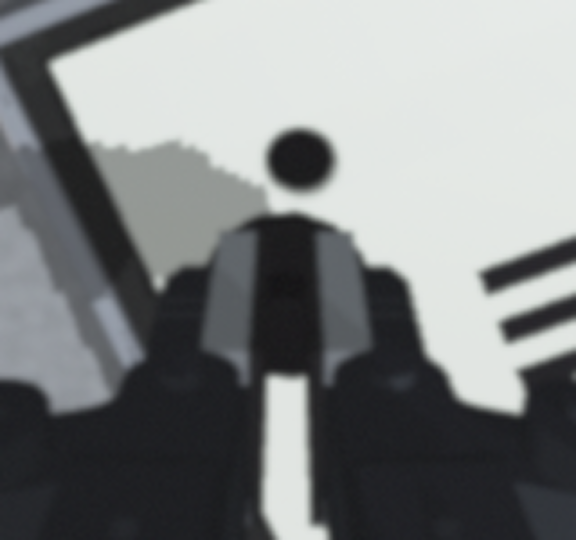

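Run:
```python
from seg import *
c=pickle.load(open("w7.pkl","rb"))
b=[x for x in blob(c,(305,195,345,227),0,80)];print(b)
g=cv2.cvtColor(c["img"],cv2.COLOR_BGR2GRAY);
C=np.array([[.0002,.9625,.2712,.0694],[1,-.0003,.0004,-.0007],[.0005,.2712,-.9625,-.1421],[0,0,0,1]])
c2=dict(c);c2["extrinsics"]=C
for px in [(323.3,214.4)]+[x[1] for x in b]:
    print("tool",onz(c2,px,.0617),"world",onz(c,px,.0895))
# collar in w6 (tcp cmd z .1315) and rivet from w3
w6=pickle.load(open("w6.pkl","rb"))[0]
print("collar tool",onz(c2,(320.3,195.8),.0975),"world",onz(w6,(320.3,195.8),.034))
```

```text
[(np.float64(205.75), array([322.9399, 213.9376]), array([17.  , 15.75]))]
tool [-0.0006  0.0022  0.0617] world [0.4939 0.1007 0.0895]
tool [-0.0003  0.002   0.0617] world [0.4935 0.1005 0.0895]
collar tool [0.0032 0.0002 0.0975] world [ 0.4638 -0.1878  0.034 ]
```

```bash
python3 -m jog '[[[0,0,0],[0.0003,0.002,0.005],0],[[0,0,0],[0,0,0.01],0],[[0,0,0],[0,0,0.01],0],[[0,0,0],[0,0,0.005],0],[[0,0,0],[0,0,0.002],0],[[0,0,0],[0,0,0],0],[[0,0,0],[0,0,0],0],[[0,0,0],[0,0,0],0]]'
python3 - <<'E'
from seg import *
c=get_image("wrist")
pickle.dump(c,open("w8.pkl","wb"));print(env.sense()["eef_pos"],env.sense()["eef_rot"])
a=cv2.resize(c["img"][190:290,260:380],None,fx=5,fy=5,interpolation=cv2.INTER_CUBIC)
cv2.imwrite("pics/w8.png",a)
E
```

```text
time_s: 9.5
eef_pos: [0.4943, 0.1032, 0.1201]
eef_rot: [0.0, 0.14, 0.99, 0.0]
contact_force: [0.3, 0.7, -0.4]
finger_gap: 0.057
[0.4943 0.1033 0.1202] [0.0004 0.14   0.9902 0.0001]
```

View pics/w8.png

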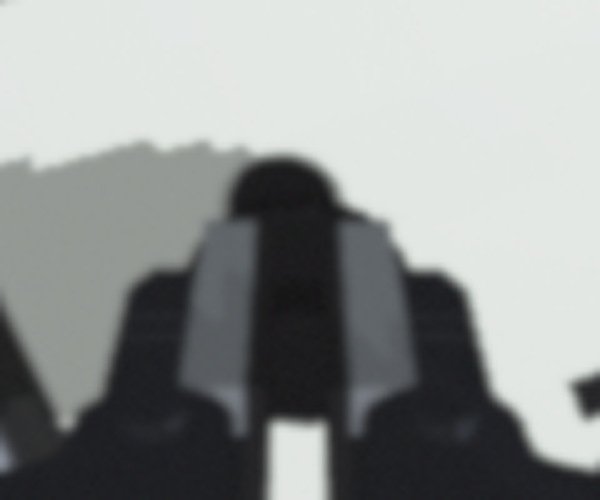

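```bash
python3 -m jog '[[[0,0,0],[0,-0.0022,0],0],[[0,0,0],[0,0,0],0],[[0,0,0],[0,0,0],0],[[0,0,0],[0,0,0],0],[[0,0,0],[0,0,0],0],[[0,0,0],[0,0,0],0]]'
python3 - <<'E'
from seg import *
C=np.array([[.0002,.9625,.2712,.0694],[1,-.0003,.0004,-.0007],[.0005,.2712,-.9625,-.1421],[0,0,0,1]])
c=get_image("wrist")
pickle.dump(c,open("w9.pkl","wb"));s=env.sense();print(s["eef_pos"],s["eef_rot"],s["contact_force"])
c2=dict(c);c2["extrinsics"]=C
print("w8 hole tool",onz(c2,(316.6,231.2),.0305))
for n in("w8","w9"):
    k=pickle.load(open(n+".pkl","rb"));g=cv2.cvtColor(k["img"],cv2.COLOR_BGR2GRAY)
    m=(g[218:230,295:345]<90)
    for r in range(0,12,2):
        x=np.where(m[r])[0];print(n,218+r,(x.min()+295,x.max()+295,(x.min()+x.max())/2+295) if len(x) else None)
E
```

```text
time_s: 10.05
eef_pos: [0.4934, 0.1012, 0.1198]
eef_rot: [0.0, 0.14, 0.99, -0.0]
contact_force: [1.3, -0.9, -0.7]
finger_gap: 0.06
[0.4934 0.1012 0.1198] [0.     0.1399 0.9902 0.    ] [-0.5622  0.5997 -0.1659]
w8 hole tool [-0.0007 -0.0023  0.0305]
w8 218 None
w8 220 None
w8 222 (np.int64(312), np.int64(319), np.float64(315.5))
w8 224 (np.int64(308), np.int64(323), np.float64(315.5))
w8 226 (np.int64(307), np.int64(325), np.float64(316.0))
w8 228 (np.int64(306), np.int64(326), np.float64(316.0))
w9 218 None
w9 220 None
w9 222 None
w9 224 (np.int64(313), np.int64(325), np.float64(319.0))
w9 226 (np.int64(311), np.int64(328), np.float64(319.5))
w9 228 (np.int64(310), np.int64(329), np.float64(319.5))
```

```bash
python3 -m jog '[[[0,0,0],[-0.0004,0,0.002],0],[[0,0,0],[0,0,0.002],0],[[0,0,0],[0,0,0.002],0],[[0,0,0],[0,0,0.0015],0],[[0,0,0],[0,0,0.0015],0],[[0,0,0],[0,0,0],0],[[0,0,0],[0,0,0],0]]'; python3 -m jog '[[[0,0,0],[0,0,0.002],0],[[0,0,0],[0,0,0.001],0],[[0,0,0],[0,0,0],0],[[0,0,0],[0,0,0],0]]'; python3 -m jog '[[[0,0,0],[0,0,0],0],[[0,0,0],[0,0,0],0]]'
```

```text
time_s: 10.68
eef_pos: [0.4936, 0.101, 0.1106]
eef_rot: [-0.0, 0.14, 0.99, -0.0]
contact_force: [0.7, 1.0, -0.2]
finger_gap: 0.06
time_s: 11.02
eef_pos: [0.4936, 0.1011, 0.1077]
eef_rot: [-0.0, 0.14, 0.99, -0.0]
contact_force: [-0.5, -0.7, 0.2]
finger_gap: 0.063
time_s: 11.18
eef_pos: [0.4937, 0.1011, 0.1078]
eef_rot: [-0.0, 0.14, 0.99, -0.0]
contact_force: [-0.7, 0.5, -1.2]
finger_gap: 0.057
```

```bash
python3 -m jog '[[[0,0,0],[0,0,0.002],0],[[0,0,0],[0,0,0.002],0],[[0,0,0],[0,0,0.002],0],[[0,0,0],[0,0,0],0],[[0,0,0],[0,0,0],0],[[0,0,0],[0,0,0],0]]'; python3 -m jog '[[[0,0,0],[0,0,0.0015],0],[[0,0,0],[0,0,0.001],0],[[0,0,0],[0,0,0],0],[[0,0,0],[0,0,0],0],[[0,0,0],[0,0,0],0]]'; python3 -m jog '[[[0,0,0],[0,0,0.001],0],[[0,0,0],[0,0,0],0],[[0,0,0],[0,0,0],0],[[0,0,0],[0,0,0],0]]'
```

```text
time_s: 11.68
eef_pos: [0.4936, 0.101, 0.1017]
eef_rot: [-0.0, 0.14, 0.99, -0.0]
contact_force: [-0.7, 1.0, -0.4]
finger_gap: 0.063
time_s: 12.1
eef_pos: [0.4937, 0.1011, 0.0992]
eef_rot: [-0.0, 0.14, 0.99, -0.0]
contact_force: [-0.1, 0.5, -0.2]
finger_gap: 0.059
time_s: 12.43
eef_pos: [0.4936, 0.1011, 0.0983]
eef_rot: [-0.0, 0.14, 0.99, 0.0]
contact_force: [-0.8, 0.8, 0.2]
finger_gap: 0.058
```

Continue gently until a light contact, then let go.

```bash
python3 -m jog '[[[0,0,0],[0,0,0.001],0],[[0,0,0],[0,0,0],0],[[0,0,0],[0,0,0],0],[[0,0,0],[0,0,0],0]]'; python3 -m jog '[[[0,0,0],[0,0,0.001],0],[[0,0,0],[0,0,0],0],[[0,0,0],[0,0,0],0],[[0,0,0],[0,0,0],0]]';  python3 -c "
from seg import *
c=get_image('scene');cv2.imwrite('pics/s9.png',c['img'])
print(env.sense()['contact_force'])"
```

```text
time_s: 12.77
eef_pos: [0.4936, 0.1011, 0.0975]
eef_rot: [-0.0, 0.14, 0.99, 0.0]
contact_force: [-2.6, 0.9, 3.0]
finger_gap: 0.06
time_s: 13.1
eef_pos: [0.4936, 0.1011, 0.0966]
eef_rot: [-0.0, 0.14, 0.99, 0.0]
contact_force: [-2.5, 1.3, 5.3]
finger_gap: 0.057
[-2.8046  0.4817  5.7436]
```

```bash
python3 -m jog '[[[0,0,0],[0,0,0],0.3],[[0,0,0],[0,0,0],0.3],[[0,0,0],[0,0,0],0.3],[[0,0,0],[0,0,0],0.3],[[0,0,0],[0,0,-0.005],0.3],[[0,0,0],[0,0,-0.01],0.3],[[0,0,0],[0,0,-0.015],0.3],[[0,0,0],[0,0,-0.01],0.3],[[0,0,0],[0,0,0],0.3],[[0,0,0],[0,0,0],0.3],[[0,0,0],[0,0,0],0.3]]'
python3 - <<'E'
from seg import *
c=get_image("wrist");d=get_image("scene");pickle.dump((c,d),open("w10.pkl","wb"));print(env.sense()["eef_pos"])
a=cv2.resize(c["img"][150:290,260:380],None,fx=4,fy=4,interpolation=cv2.INTER_CUBIC)
b=cv2.resize(d["img"][155:225,340:410],None,fx=4,fy=4,interpolation=cv2.INTER_CUBIC)
o=np.zeros((a.shape[0],280,3),np.uint8);o[:280]=b;cv2.imwrite("pics/w10.png",np.hstack([a,o]))
E
```

```text
time_s: 14.07
eef_pos: [0.4935, 0.101, 0.1363]
eef_rot: [-0.0, 0.14, 0.99, -0.0]
contact_force: [1.1, -0.2, -0.2]
finger_gap: 0.301
[0.4932 0.1009 0.1358]
```

View pics/w10.png

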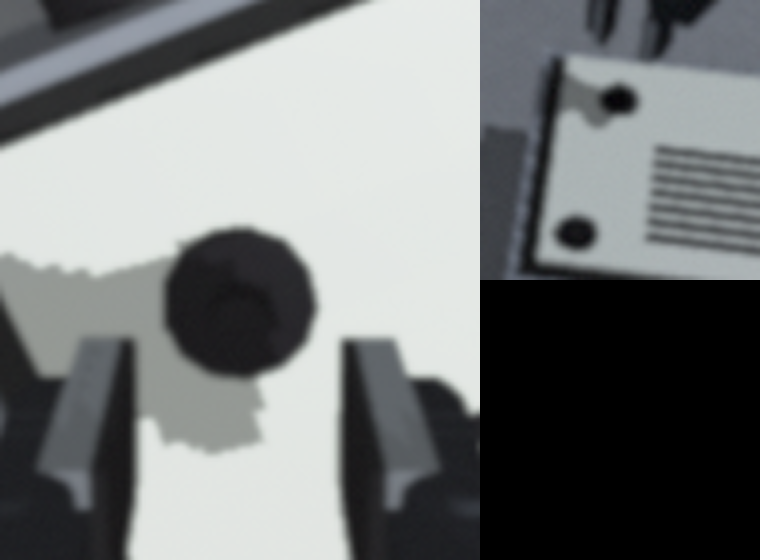

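```bash
python3 -m jog '[[[0,0,0],[0,0,0],0],[[0,0,0],[0,0,0],0],[[0,0,0],[0,0,0],0],[[0,0,0],[0,0,0],0],[[0,0,0],[0,0,0.005],0],[[0,0,0],[0,0,0.01],0],[[0,0,0],[0,0,0.01],0],[[0,0,0],[0,0,0.004],0],[[0,0,0],[0,0,0],0],[[0,0,0],[0,0,0],0]]'; python3 -m jog '[[[0,0,0],[0,0,0.001],0],[[0,0,0],[0,0,0.001],0],[[0,0,0],[0,0,0.001],0],[[0,0,0],[0,0,0],0],[[0,0,0],[0,0,0],0]]';python3 -m jog '[[[0,0,0],[0,0,0.001],0],[[0,0,0],[0,0,0],0],[[0,0,0],[0,0,0],0]]';python3 -m jog '[[[0,0,0],[0,0,0.001],0],[[0,0,0],[0,0,0],0],[[0,0,0],[0,0,0],0]]'
```

```text
time_s: 15.0
eef_pos: [0.4934, 0.1009, 0.1067]
eef_rot: [-0.001, 0.14, 0.99, -0.0]
contact_force: [-0.0, -0.1, 0.2]
finger_gap: 0.002
time_s: 15.42
eef_pos: [0.4938, 0.1011, 0.1044]
eef_rot: [0.0, 0.14, 0.99, 0.0]
contact_force: [-0.7, -0.0, -0.1]
finger_gap: -0.005
time_s: 15.67
eef_pos: [0.494, 0.1011, 0.1036]
eef_rot: [0.0, 0.14, 0.99, 0.0]
contact_force: [0.5, -0.8, 1.3]
finger_gap: 0.002
time_s: 15.92
eef_pos: [0.494, 0.1011, 0.1027]
eef_rot: [0.0, 0.14, 0.99, 0.0]
contact_force: [-0.4, 0.2, 4.7]
finger_gap: 0.002
```

```bash
for i in 1; do :; done; python3 -m jog '[[[0,0,0],[0,0,0.001],0],[[0,0,0],[0,0,0.001],0],[[0,0,0],[0,0,0],0],[[0,0,0],[0,0,0],0]]';python3 -m jog '[[[0,0,0],[0,0,0.001],0],[[0,0,0],[0,0,0.001],0],[[0,0,0],[0,0,0],0]]';python3 -m jog '[[[0,0,0],[0,0,0.001],0],[[0,0,0],[0,0,0.001],0],[[0,0,0],[0,0,0],0]]'
```

```text
time_s: 16.25
eef_pos: [0.494, 0.1011, 0.101]
eef_rot: [0.0, 0.14, 0.99, 0.0]
contact_force: [-2.0, -1.2, 8.4]
finger_gap: 0.0
time_s: 16.5
eef_pos: [0.494, 0.1011, 0.0991]
eef_rot: [0.0, 0.14, 0.99, 0.0]
contact_force: [-1.6, 0.0, 9.2]
finger_gap: 0.004
time_s: 16.75
eef_pos: [0.494, 0.1011, 0.097]
eef_rot: [0.0, 0.14, 0.99, 0.0]
contact_force: [-0.7, 0.5, 8.6]
finger_gap: 0.001
```

```bash
python3 -m jog '[[[0,0,0],[0,0,0.001],0],[[0,0,0],[0,0,0.001],0],[[0,0,0],[0,0,0.001],0],[[0,0,0],[0,0,0],0],[[0,0,0],[0,0,0],0]]';python3 -m jog '[[[0,0,0],[0,0,0.001],0],[[0,0,0],[0,0,0],0],[[0,0,0],[0,0,0],0]]';python3 -m jog '[[[0,0,0],[0,0,0.0007],0],[[0,0,0],[0,0,0],0],[[0,0,0],[0,0,0],0]]'
```

```text
time_s: 17.17
eef_pos: [0.494, 0.1011, 0.0941]
eef_rot: [0.0, 0.14, 0.99, 0.0]
contact_force: [-1.8, 0.2, 8.6]
finger_gap: 0.002
time_s: 17.42
eef_pos: [0.494, 0.1011, 0.0931]
eef_rot: [0.0, 0.14, 0.99, 0.0]
contact_force: [-0.8, -0.7, 8.3]
finger_gap: -0.001
time_s: 17.67
eef_pos: [0.494, 0.1011, 0.0924]
eef_rot: [0.0, 0.14, 0.99, 0.0]
contact_force: [-2.3, -1.1, 8.8]
finger_gap: -0.003
```

```bash
python3 -m jog '[[[0,0,0],[0,0,0.0007],0],[[0,0,0],[0,0,0],0],[[0,0,0],[0,0,0],0]]';python3 -m jog '[[[0,0,0],[0,0,0.0007],0],[[0,0,0],[0,0,0],0],[[0,0,0],[0,0,0],0]]'
```

```text
time_s: 17.92
eef_pos: [0.494, 0.1011, 0.0919]
eef_rot: [0.0, 0.14, 0.99, 0.0]
contact_force: [-2.0, -0.1, 9.8]
finger_gap: 0.0
time_s: 18.17
eef_pos: [0.494, 0.1011, 0.0914]
eef_rot: [0.0, 0.14, 0.99, 0.0]
contact_force: [-2.2, -0.9, 12.1]
finger_gap: 0.003
```

```bash
python3 -m jog '[[[0,0,0],[0,0,-0.002],0],[[0,0,0],[0,0,-0.004],0],[[0,0,0],[0,0,-0.01],0],[[0,0,0],[0,0,-0.02],0],[[0,0,0],[0,0,-0.03],0],[[0,0,0],[0,0,-0.03],0],[[0,0,0],[0,0,0],0],[[0,0,0],[0,0,0],0],[[0,0,0],[0,0,0],0]]'
python3 - <<'E'
from seg import *
c=get_image("wrist");d=get_image("scene");pickle.dump((c,d),open("w11.pkl","wb"))
a=cv2.resize(c["img"][120:320,220:420],None,fx=2.5,fy=2.5,interpolation=cv2.INTER_CUBIC)
b=cv2.resize(d["img"][155:225,340:410],None,fx=4,fy=4,interpolation=cv2.INTER_CUBIC)
o=np.zeros((a.shape[0],280,3),np.uint8);o[:280]=b;cv2.imwrite("pics/w11.png",np.hstack([a,o]))
E
```

```text
time_s: 18.92
eef_pos: [0.4931, 0.101, 0.1859]
eef_rot: [-0.001, 0.14, 0.99, -0.0]
contact_force: [-0.2, 0.2, -0.4]
finger_gap: 0.001
```

View pics/w11.png

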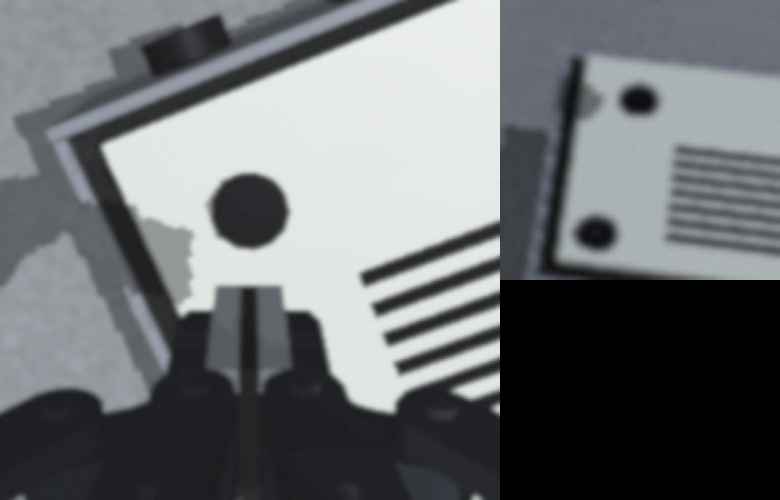

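The head, at (249, 211) in the crop, is a plain disc with no pin standing above it. It lies flat on the cover and looks like the other corner rivets in the scene view.

```bash
python3 -c "
from plant import env
print(env.finish_job())"
```

```text
the job is handed in; nothing more can be done
None
```

The rivet is set in the cover's empty hole with its pin pressed flush. I handed the job in at about 19 s of the 61 s limit; the hand-in reports no verdict.

- **Placing:** I pinched the rivet by its pin and lowered it into the hole located with the wrist camera. It seated at about 5 to 6 N, and after I let go the camera showed the head lying on the cover with the pin still up.
- **Pressing the pin:** With the jaws shut, the pin slid at about 9 N. I stopped when the force rose to 12 N, which showed the pin was at its stop. The highest force in the readings, taken at the end of each move, was 12.1 N against the 20 N limit.
- **Last checks:** The final pictures show a plain flush head on the cover, like the other corner rivets. The gripper was about 90 mm above the cover and read no contact force. The final flushness was judged from the picture and the force rise, not measured directly. I never sent the arm near the joystick or slide box and passed well above the jar, but I did not measure their positions again at the end.
- **Disagreements along the way:** The arm settled 2 to 3 mm sideways from where I expected at the stand and again over the hole; I corrected both from the camera. The gripper read an opening of about 5 mm on the 10 mm pin, but the grip held.

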